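Gauge two spindle sleeves on an inclined pin and sort them

ROBOT

A 6-joint arm with a two-finger parallel gripper is mounted at the origin on a cart in front of the work surface, level with it; the furniture and walls round the work are solid. World frame = base frame: x ahead of the robot, y to its left, z up, the work surface at z = 0. Lengths are in m, angles in rad, forces in N, time in s.
With the tool pointing down it reaches from about 0.35 to 0.925 m from the base axis. Payload 6.4 kg.
Tool frame: the origin (TCP) lies on the centre line of the jaws, within the pads' length; the fingertips stand 11 mm ahead of it and the grasp point (between the pads) lies 8 mm behind it; z points along the fingers, y is the direction in which the jaws open and shut (so a half turn about z gives the same grasp; the last joint's range is limited). The gripper opens to 85 mm and grips with 20 to 120 N. Pads are 22 mm wide; open, the fingers measure 114 mm over their backs; the gripper's body (76 mm by 85 mm) begins 54 mm behind the grasp point. The pads swing forward as they close: fully open they stand 13 mm farther back than shut.
Start: joints at [-0.174, 0.245, 1.558, -0, 1.339, -0.174], TCP at [0.65, 0, 0.242] pointing down, gripper open.
Joint ranges: [-3.13, 3.13], [-1.02, 2.26], [0.13, 2.54], [-0.95, 4.09], [0.21, 2.88], [-2.74, 2.74]. Speed limits (rad/s): [2.57, 2.57, 3.14, 3.14, 3.14, 3.14].

INTERFACE

Orientations are given as a 3x3 rotation matrix whose columns are the frame's x, y, z axes.
In Python, from station import read_state, get_image, calibration, hand_in gives the robot as it stands.
- The arm moves only by the tool servo_tool, never from a script. Its argument "series" is a list of rows, each a list of 6 numbers: the shift along the tool's x, y, z scaled (see below), then the turn, a rotation vector about the tool's x, y, z scaled (see below). A call has 1 to 12 rows; each row shifts and turns the pose as measured when the row begins, along the tool's axes as they then stand; what a row does not reach is not made up. The controller multiplies each number of a shift by 0.75 m and each number of a turn by 4 degrees. A row lasts 1/8 s, in which the tool goes at most 62.5 mm and 10.7 degrees, less where a joint would pass 70% of its speed; a pose out of reach is approached as far as the arm can. A call with a number of a shift or a turn outside -1 to 1 is refused whole. A call with a gripper value outside its range is refused whole. "grip" is the closure, from -1 (fully open) to 1 (shut), so that 0 is half open, set as the call begins (left out, the last holds). The fingers move at their own pace and stop on an object; the grip force is fixed at half the most. Time passes only in rows, so rows that do not move let the fingers close. It gives the time, the measured TCP pose, the force and the opening at its end, in the units of the state.
- read_state(): the state, without advancing time (a new reading comes with each control period).
- get_image(name): name is "scene" or "side" or "wrist"; returns the picture (480x640x3 uint8, red, green, blue); there is no depth.
- calibration(name): a dict with "fov_y" (degrees; the focal length in pixels is half the picture's height over the tangent of half this angle, whatever the lens; pixels are square), "cx", "cy" (the principal point, pixels), "extrinsics" (4x4, takes a point from world to camera coordinates). Camera axes: x right, y down, z forward; pixel columns grow to the right and rows downward; lengths in m; the calibration is good to about 2 mm. The wrist camera is an equidistant fisheye: a pixel r from the principal point sees the ray r / f radians off the axis. A picture is of the moment at which its call begins: read the wrist's pose just before it. calibration takes no time and is no camera call; for the wrist camera it gives the pose at the moment of the call.
- hand_in(): hands the job in, once; it reports no verdict.
The state is a dict: "clock": time; "joints": joint angles; "qvel": joint speeds; "joint_torque": joint torques, N m; "tcp_pos": TCP position; "tcp_rot": TCP orientation; "ft_force": force on the tool from outside, world axes, zero at the start; "moment": the same for the moment, N m; "grip_width": finger opening in m.
Only numpy, scipy, OpenCV 4.12 (cv2) and the standard library are available. Lean on these libraries where they do the work, as an engineer would, in place of code of your own. Each camera call takes 0.05 s, during which the arm holds its last target. There are 200 camera calls.

TASK

Two grey spindle sleeves for the label dispenser need checking. Take them one at a time, in either order: tip the sleeve in line with the leaning gauge pin, slide it down the pin as far as it goes without forcing it, and see whether it reaches the collar; then draw it off and stand it upright in the round dish if it went fully home, or upright in the square tray if it stuck at the tip, before you take the other. Leave the other things on the table where they are.

Things in the scene. Friction and masses are not known exactly. Their poses are not given: they have to be found in the camera images.
- sleeve_a_mid (a point): grey plastic spindle sleeve (a plain round tube), outside diameter 40 mm, 70 mm long, about 90 g, standing upright on the table at the start. The point is its centre, half-way up on the axis; z is the tube's axis. One of the two sleeves has a bore of 25 mm, the other of 18 mm; it is not told which.
- sleeve_b_mid (a point): grey plastic spindle sleeve (a plain round tube), outside diameter 40 mm, 70 mm long, about 90 g, standing upright on the table at the start. The point is its centre, half-way up on the axis; z is the tube's axis. One of the two sleeves has a bore of 25 mm, the other of 18 mm; it is not told which.
- gauge_pin: steel gauge pin on a fixed stand. Origin: on its axis at the collar face, 60 mm above the table; z runs up the pin, leaning 25 degrees from vertical roughly towards the robot. 22 mm thick, 45 mm long, last 8 mm tapering to 13 mm. Below the origin: collar 36 mm wide, 8 mm high, on a 70x66 mm tilted plate. A good sleeve meets the collar (its centre at z = 35 mm); a tight one sticks near z = 75 mm.
- round_dish: shallow round steel dish fixed to the table, 130 mm across, rim 14 mm high, for sleeves that pass; flat floor 4 mm above the table, 115 mm across. Origin: centre of its underside, on the table.
- square_tray: shallow square steel tray fixed to the table, 130x130 mm, walls 3 mm thick and 14 mm high, for sleeves that fail; floor 4 mm above the table. Origin: centre of its underside, on the table; x and y along its sides.
- by_jar_1: bystander: jar with black lid, 70 mm across, 116 mm tall; origin at the centre of its underside
- by_jar_2: bystander: jar with black lid, 70 mm across, 116 mm tall; origin at the centre of its underside
- by_stamp: bystander: hand stamp, 27x46 mm, 80 mm tall; origin at the centre of its underside
- by_tape_measure: bystander: pocket tape measure lying flat, 58x90x28 mm; origin at the centre of its underside
- by_lid: bystander: black jar lid lying flat, 69 mm across, 12 mm high; origin at the centre of its underside
- by_scraper: bystander: scraper lying flat, 238x36x15 mm, long along its x; origin at the centre of its underside
Things that resemble listed ones, but are neither listed nor needed, are in the scene too. What is shaped like the round_dish but red is not meant.

How it is judged:
By the outcome, as a careful person would: the job done as asked, in the order asked, and still so for the second after the job is handed in, with the robot touching nothing.
It also fails if it takes over 64 s, if anything falls off the work surface, if the arm or the gripper's body presses on something with over 40 N, if the wrist force passes 120 N, or if a joint passes its speed limit or range.

## Working session

There is one attempt and no reset: what is moved stays moved. The work goes in short steps, Python scripts to look and compute and a tool call to move; the robot and the scene stay as the last step left them, time stands still between calls to the robot, and variables do not carry over. Pictures are saved under pics/ and viewed, about 8 in all and at most 12, crops included, and the job is handed in when it is done.

Besides the shell and the picture viewer there is one more tool, called after "Request:" as name(argument=value, ...) on one line, values as JSON. servo_tool: Moves the arm, as the interface text tells. Shifts and turns lie within -1 to 1; 1 stands for 0.75 m of shift or 4 degrees of turn. Its arguments: {"type":"object","properties":{"series":{"type":"array","items":{"type":"array","items":{"type":"number"}}},"grip":{"type":"number"}},"required":["series"]}

```bash
ls; mkdir -p pics; python3 - <<'E'
from station import *
import cv2,numpy as np
s=read_state();print(s)
for n in ["scene","side","wrist"]:
    c=calibration(n);print(n,c)
    im=get_image(n);cv2.imwrite(f"pics/{n}0.png",im[:,:,::-1])
E
```

```text
pics
{'clock': 0.0, 'joints': array([-1.74105597e-01,  2.45793031e-01,  1.55901359e+00,  3.72975024e-05,
        1.33870448e+00, -1.74087234e-01]), 'qvel': array([-0.0008865 ,  0.00100369,  0.00109534,  0.00017427,  0.00180422,
       -0.00128853]), 'joint_torque': array([ 6.17919522e-04, -4.29512215e+01, -3.26122355e+01, -1.30276699e-04,
        5.42047856e-03, -1.36905024e-05]), 'tcp_pos': array([6.49464950e-01, 1.05343612e-04, 2.41193993e-01]), 'tcp_rot': array([[ 2.73239219e-05,  9.99998226e-01, -1.88315354e-03],
       [ 9.99999932e-01, -2.66308241e-05,  3.68075729e-04],
       [ 3.68024926e-04, -1.88316347e-03, -9.99998159e-01]]), 'ft_force': array([-0.11805971, -0.22322052, -0.36400878]), 'moment': array([0.01249331, 0.02798636, 0.02766148]), 'grip_width': 0.08519745714278197}
scene {'fov_y': 51.04955493362505, 'cx': 319.0880873191848, 'cy': 233.45970020384388, 'extrinsics': array([[-0.85262363, -0.52220266,  0.01836634,  0.3530064 ],
       [-0.3460609 ,  0.53799543, -0.76863696,  0.34191328],
       [ 0.39150326, -0.66171391, -0.63942154,  1.18327926],
       [ 0.        ,  0.        ,  0.        ,  1.        ]])}
side {'fov_y': 56.82369374691608, 'cx': 324.06951757404227, 'cy': 242.12582032059444, 'extrinsics': array([[-0.97717704, -0.21239412,  0.00371111,  0.48166141],
       [-0.10744559,  0.47911127, -0.87115317,  0.19401902],
       [ 0.18324978, -0.85166961, -0.49099734,  1.08635715],
       [ 0.        ,  0.        ,  0.        ,  1.        ]])}
wrist {'fov_y': 65.70646984690485, 'cx': 310.81197303550636, 'cy': 236.74559930406727, 'extrinsics': array([[ 9.99997113e-01, -1.23093934e-03, -2.06391313e-03,
        -6.48539078e-01],
       [-6.10334481e-04, -9.60781997e-01,  2.77304133e-01,
        -3.39334750e-02],
       [-2.32431515e-03, -2.77302073e-01, -9.60779974e-01,
         3.78845564e-01],
       [ 0.00000000e+00,  0.00000000e+00,  0.00000000e+00,
         1.00000000e+00]])}
```

View pics/scene0.png

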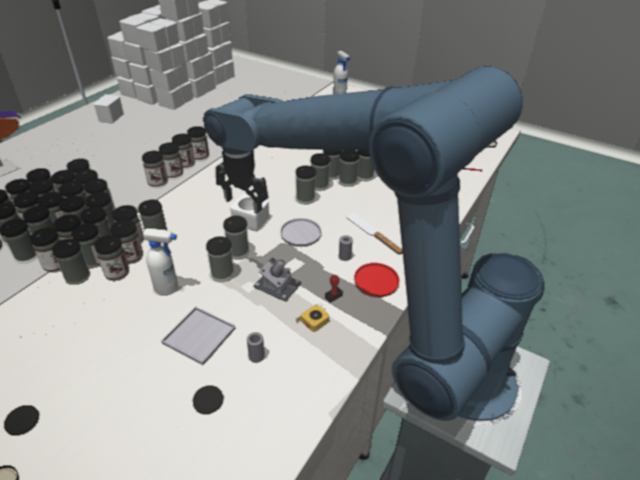

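View pics/side0.png

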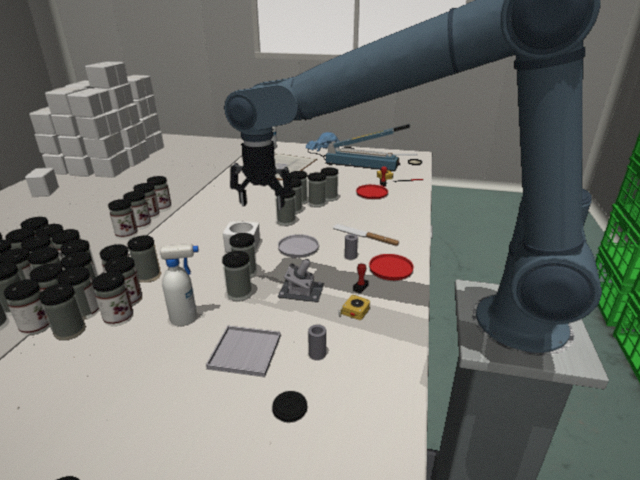

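View pics/wrist0.png

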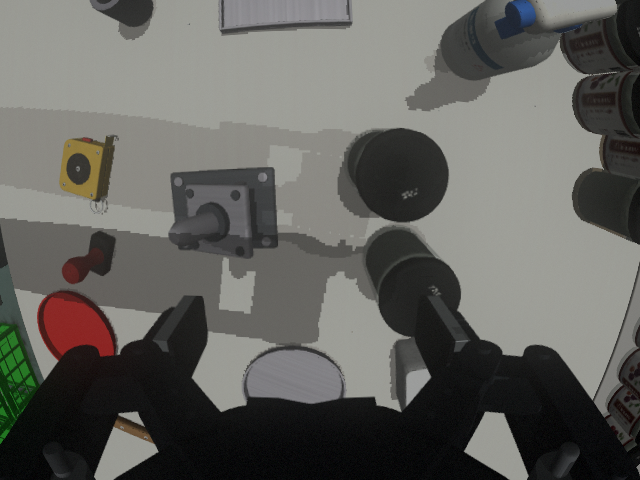

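Sleeves stand at scene (256,347) and (345,247); the pin's tip is at wrist (183,235), the grey dish at wrist (294,375), the tray at the top edge. Now I'll take enlarged crops of these.

```bash
cat > h.py <<'E'
from station import *
import cv2,numpy as np
def ray(c,uv):
    f=240/np.tan(np.radians(c["fov_y"]/2));E=c["extrinsics"];R=E[:3,:3]
    x,y=(uv[0]-c["cx"])/f,(uv[1]-c["cy"])/f
    if c.get("fish"):
        r=np.hypot(x,y);d=np.array([np.sin(r)*x/max(r,1e-9),np.sin(r)*y/max(r,1e-9),np.cos(r)])
    else: d=np.array([x,y,1.]);d/=np.linalg.norm(d)
    return -R.T@E[:3,3],R.T@d
def cal(n):
    c=dict(calibration(n));c["fish"]=n=="wrist";return c
def onz(c,uv,z):
    o,d=ray(c,uv);return o+d*(z-o[2])/d[2]
def tri(obs):
    A=np.zeros((3,3));b=np.zeros(3)
    for c,uv in obs:
        o,d=ray(c,uv);P=np.eye(3)-np.outer(d,d);A+=P;b+=P@o
    p=np.linalg.solve(A,b)
    res=[1000*np.linalg.norm((np.eye(3)-np.outer(d,d))@(p-o)) for o,d in (ray(c,uv) for c,uv in obs)]
    return p,np.round(res,1)
def proj(c,p):
    E=c["extrinsics"];q=E[:3,:3]@p+E[:3,3];f=240/np.tan(np.radians(c["fov_y"]/2))
    if c.get("fish"):
        r=np.hypot(*q[:2]);t=np.arctan2(r,q[2]);return np.array([c["cx"],c["cy"]])+f*t*q[:2]/r
    return np.array([c["cx"],c["cy"]])+f*q[:2]/q[2]
E
python3 - <<'E'
from h import *
np.set_printoptions(precision=4,suppress=True)
S,D,W=cal("scene"),cal("side"),cal("wrist")
print("A",onz(S,(255,336),.07),onz(D,(317,328),.07))
print("B",onz(S,(345,240),.07),onz(D,(351,236),.07))
print("tray",onz(S,(199,335),.01),onz(D,(244,350),.01))
print("dish",onz(S,(301,232),.012),onz(D,(299,245),.012),onz(W,(294,378),.012))
print("tip",tri([(D,(299,262)),(W,(183,236))]))
sc,sd,w=[cv2.imread(f"pics/{n}0.png") for n in("scene","side","wrist")]
def cr(im,x,y,s=5,n=(53,60)):return cv2.resize(im[y:y+n[1],x:x+n[0]],None,fx=s,fy=s,interpolation=cv2.INTER_CUBIC)
r1=np.hstack([cr(sc,230,318),cr(sc,320,218),cr(sc,250,250)])
r2=np.hstack([cr(sd,290,312),cr(sd,325,220),cr(sd,275,250)])
cv2.imwrite("pics/crops.png",np.vstack([r1,r2]))
E
```

```text
A [0.4633 0.2103 0.07  ] [0.4626 0.2123 0.07  ]
B [ 0.4549 -0.2078  0.07  ] [ 0.4576 -0.213   0.07  ]
tray [0.6154 0.2459 0.01  ] [0.6198 0.2505 0.01  ]
dish [ 0.6201 -0.228   0.012 ] [ 0.622  -0.2249  0.012 ] [ 0.6283 -0.2087  0.012 ]
tip (array([ 0.5535, -0.0022,  0.0989]), array([7.1, 7.1]))
```

View pics/crops.png

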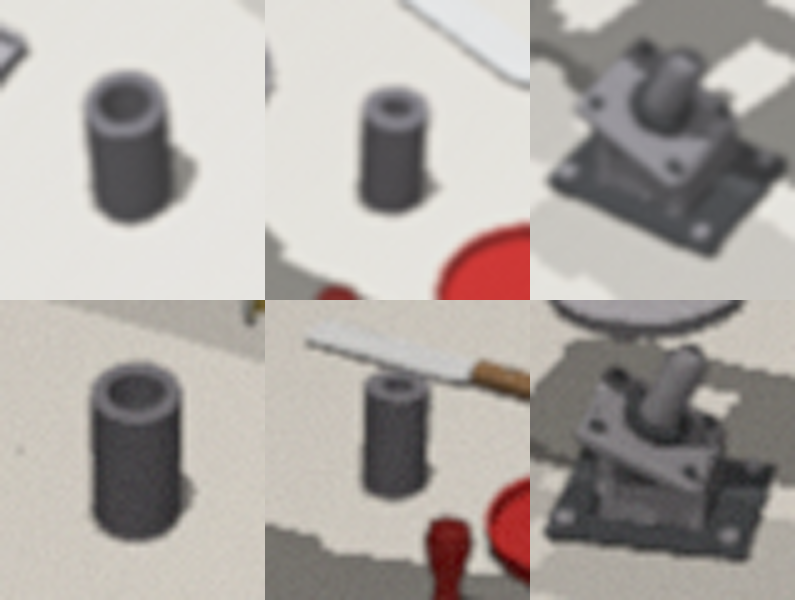

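Crops show the left sleeve (A) with a visibly wide bore and the right one (B) with a narrow bore; pin tip at scene (281,262), side (307,261). The pin still has to be the judge.

```bash
python3 - <<'E'
from h import *
np.set_printoptions(precision=4,suppress=True)
S,D,W=cal("scene"),cal("side"),cal("wrist")
print("A",tri([(S,(255,338.6)),(D,(317.4,330.6))]),onz(S,(255,338.6),.07))
print("B",tri([(S,(346,239.8)),(D,(351,237))]),onz(S,(346,239.8),.07))
print("tip",tri([(S,(280.6,262.4)),(D,(307,260.6))]),onz(W,(180,238),.101),onz(S,(280.6,262.4),.101),onz(D,(307,260.6),.101))
print("base",tri([(S,(276.4,273.6)),(D,(301.4,274))]),onz(S,(276.4,273.6),.06),onz(D,(301.4,274),.06))
print("plate wrist corners z=0.006",[onz(W,p,.006)[:2] for p in((170,172),(273,167),(277,247),(182,257))])
print("jars",onz(W,(402,180),.116),onz(W,(420,293),.116))
E
```

```text
A (array([0.4618, 0.2127, 0.0636]), array([0.3, 0.3])) [0.4587 0.2164 0.07  ]
B (array([ 0.4577, -0.2186,  0.0628]), array([1., 1.])) [ 0.4529 -0.2101  0.07  ]
tip (array([ 0.5392, -0.005 ,  0.0988]), array([0.2, 0.2])) [ 0.545  -0.0076  0.101 ] [ 0.5376 -0.003   0.101 ] [ 0.5384 -0.0017  0.101 ]
base (array([ 0.5523, -0.0001,  0.057 ]), array([2.2, 2.2])) [0.548  0.0041 0.06  ] [0.5533 0.0017 0.06  ]
plate wrist corners z=0.006 [array([0.503 , 0.0358]), array([0.6114, 0.0376]), array([ 0.6136, -0.0451]), array([ 0.5084, -0.0569])]
jars [0.7133 0.0393 0.116 ] [ 0.734 -0.048  0.116]
```

```bash
cat >> h.py <<'E'
from scipy.spatial.transform import Rotation as Ro, Slerp
np.set_printoptions(precision=4,suppress=True)
def tool(zax,xref=(0,1,0)):
    z=np.array(zax,float);z/=np.linalg.norm(z);x=np.array(xref,float);x-=x@z*z;x/=np.linalg.norm(x)
    return np.column_stack([x,np.cross(z,x),z])
DOWN=tool((0,0,-1))
def plan(p,R,n,dec=3):
    s=read_state();p0=s["tcp_pos"];R0=s["tcp_rot"]
    sl=Slerp([0,1],Ro.from_matrix([R0,R]))
    P,Q=p0,R0;rows=[]
    for k in range(1,n+1):
        d=p0+(p-p0)*k/n-P;Rn=sl(k/n).as_matrix()
        w=np.degrees(Ro.from_matrix(Q.T@Rn).as_rotvec())/4;t=Q.T@d/.75
        r=np.r_[np.round(t,4 if n<3 else dec),np.round(w,dec)];rows.append((r+0).tolist())
        P=P+Q@(r[:3]*.75);Q=Q@Ro.from_rotvec(np.radians(r[3:]*4)).as_matrix()
    print("\n".join(map(str,rows)))
E
python3 - <<'E'
from h import *
plan(np.array([.502,-.009,.185]),tool((.42,.06,-.906)),7)
E
```

```text
[-0.002, -0.028, 0.011, -0.891, 0.12, -0.027]
[-0.001, -0.029, 0.009, -0.891, 0.121, -0.027]
[-0.002, -0.029, 0.007, -0.891, 0.12, -0.027]
[-0.002, -0.03, 0.005, -0.891, 0.121, -0.027]
[-0.002, -0.03, 0.004, -0.891, 0.12, -0.027]
[-0.002, -0.03, 0.001, -0.891, 0.12, -0.027]
[-0.001, -0.03, 0.0, -0.891, 0.121, -0.027]
```

Request:
servo_tool(series=[[-0.002, -0.028, 0.011, -0.891, 0.12, -0.027], [-0.001, -0.029, 0.009, -0.891, 0.12, -0.027], [-0.002, -0.029, 0.007, -0.891, 0.12, -0.027], [-0.002, -0.03, 0.005, -0.891, 0.12, -0.027], [-0.002, -0.03, 0.004, -0.891, 0.12, -0.027], [-0.002, -0.03, 0.001, -0.891, 0.12, -0.027], [-0.001, -0.03, 0.0, -0.891, 0.12, -0.027], [0, 0, 0, 0, 0, 0]])

```text
clock: 1.15
tcp_pos: [0.4961, -0.0083, 0.179]
tcp_rot: [[-0.026, 0.903, 0.428], [0.998, -0.001, 0.062], [0.056, 0.429, -0.901]]
ft_force: [0.4, 0.4, 0.5]
grip_width: 0.0856
```

```bash
python3 - <<'E'
from h import *
import pickle
s=read_state();print(s["tcp_pos"],s["tcp_rot"])
c=cal("wrist");im=get_image("wrist");cv2.imwrite("pics/w1.png",im[:,:,::-1]);pickle.dump(c,open("c1.pkl","wb"))
cv2.imwrite("pics/w1c.png",cv2.resize(im[120:420,110:510,::-1],None,fx=2,fy=2,interpolation=cv2.INTER_CUBIC))
R=s["tcp_rot"];E=c["extrinsics"];o=-E[:3,:3].T@E[:3,3];print(R.T@(o-s["tcp_pos"]),(R.T@E[:3,:3].T))
E
```

```text
[ 0.4961 -0.0083  0.179 ] [[-0.0261  0.9032  0.4285]
 [ 0.9981 -0.0006  0.062 ]
 [ 0.0562  0.4293 -0.9014]]
[ 0.0716 -0.0007 -0.1309] [[-0.0019 -0.9605 -0.2783]
 [ 1.     -0.0017 -0.0007]
 [ 0.0002 -0.2783  0.9605]]
```

View pics/w1c.png

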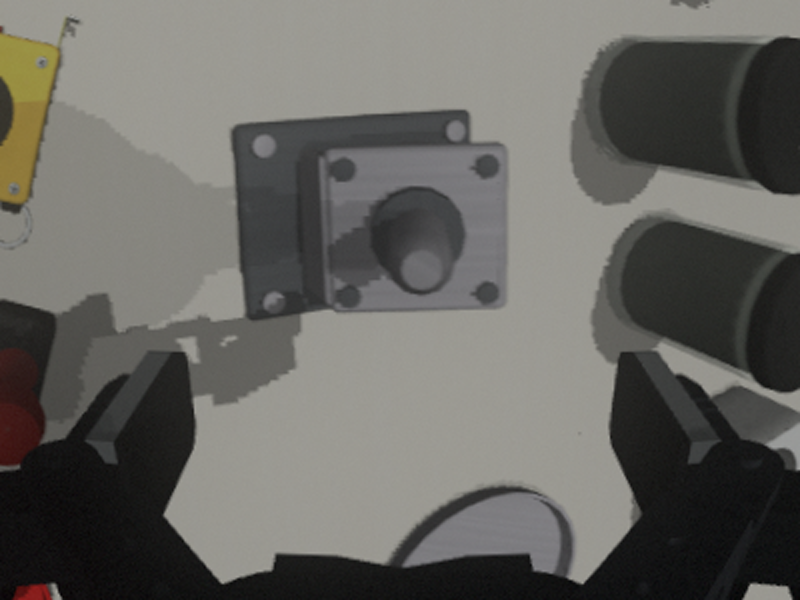

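The wrist view looks straight down the pin: plate corners, collar (418,234) and tip disc (420,269) in crop pixels are clear. I'll fit the pin's pose to these.

```bash
python3 - <<'E'
from h import *
import pickle
c=pickle.load(open("c1.pkl","rb"))
full=np.array([(327,147),(505,143),(506,307),(333,310),(418,234),(420,269)],float)/2+[110,120]-.25
C0=dict(c);E=c["extrinsics"];C0["extrinsics"]=np.eye(4)
d=np.array([ray(C0,u)[1] for u in full]);n=d[:,:2]/d[:,2:]
# pin frame: x ~ image right, y ~ image up
obj=np.array([(-35,33,-8),(35,33,-8),(35,-33,-8),(-35,-33,-8),(0,0,0),(0,0,45)],float)/1000
ok,rv,tv=cv2.solvePnP(obj,n,np.eye(3),None,flags=cv2.SOLVEPNP_SQPNP)
ok,rv,tv=cv2.solvePnP(obj,n,np.eye(3),None,rv,tv,True)
R=E[:3,:3].T@cv2.Rodrigues(rv)[0];o=E[:3,:3].T@(tv.ravel()-E[:3,3])
pr=cv2.projectPoints(obj,rv,tv,np.eye(3),None)[0][:,0]
print("origin",o,"axis",R[:,2],"tilt",np.degrees(np.arccos(R[2,2])),"res px",(pr-n)*371)
# known-height variants
a=onz(c,full[4],.06);t=onz(c,full[5],.06+.045*np.cos(np.radians(25)))
print("collar@.06",a,"tip@.1008",t,"dir",(t-a)/.045)
S,D=cal("scene"),cal("side")
for p in(o,o+.045*R[:,2]):print(proj(S,p),proj(D,p))
E
```

```text
origin [ 0.5618 -0.007   0.0531] axis [-0.4367 -0.0288  0.8991] tilt 25.955170747865132 res px [[-0.8708  0.4397]
 [ 1.0099  0.4838]
 [-0.2842 -0.4798]
 [ 0.1337 -0.1257]
 [ 0.0853  0.0374]
 [-0.0717 -0.3285]]
collar@.06 [ 0.5582 -0.0052  0.06  ] tip@.1008 [ 0.5385 -0.0063  0.1008] dir [-0.4381 -0.0238  0.9063]
[274.7029 271.112 ] [299.183  274.0138]
[280.4317 262.6631] [306.2912 261.5768]
```

```bash
python3 - <<'E'
from h import *
plan(np.array([.462,.213,.15]),DOWN,8)
E
```

```text
[0.037, -0.008, 0.004, 0.798, -0.108, 0.024]
[0.037, -0.007, 0.005, 0.799, -0.108, 0.025]
[0.036, -0.007, 0.004, 0.798, -0.107, 0.024]
[0.037, -0.007, 0.005, 0.799, -0.108, 0.025]
[0.037, -0.007, 0.005, 0.798, -0.108, 0.024]
[0.037, -0.007, 0.005, 0.799, -0.108, 0.024]
[0.037, -0.006, 0.005, 0.798, -0.107, 0.025]
[0.037, -0.006, 0.005, 0.799, -0.108, 0.024]
```

Request:
servo_tool(series=[[0.037, -0.008, 0.004, 0.798, -0.108, 0.024], [0.037, -0.007, 0.005, 0.799, -0.108, 0.025], [0.036, -0.007, 0.004, 0.798, -0.107, 0.024], [0.037, -0.007, 0.005, 0.799, -0.108, 0.025], [0.037, -0.007, 0.005, 0.798, -0.108, 0.024], [0.037, -0.007, 0.005, 0.799, -0.108, 0.024], [0.037, -0.006, 0.005, 0.798, -0.107, 0.025], [0.037, -0.006, 0.005, 0.799, -0.108, 0.024], [0, 0, 0, 0, 0, 0]])

```text
clock: 2.33
tcp_pos: [0.4782, 0.2222, 0.1591]
tcp_rot: [[0.002, 1.0, 0.004], [1.0, -0.002, -0.008], [-0.008, 0.004, -1.0]]
ft_force: [-0.8, -0.7, 0.1]
grip_width: 0.0854
```

```bash
python3 - <<'E'
from h import *
import pickle
s=read_state();print(s["tcp_pos"],s["tcp_rot"])
c=cal("wrist");im=get_image("wrist")[:,:,::-1];pickle.dump(c,open("c2.pkl","wb"));cv2.imwrite("pics/w2.png",im)
print(proj(c,np.array([.462,.213,.07])))
cv2.imwrite("pics/w2c.png",cv2.resize(im[120:420,110:510],None,fx=2,fy=2,interpolation=cv2.INTER_CUBIC))
E
```

```text
[0.4782 0.2222 0.1591] [[ 0.0023  1.      0.0041]
 [ 1.     -0.0022 -0.0077]
 [-0.0077  0.0041 -1.    ]]
[285.4613 262.0307]
```

View pics/w2c.png

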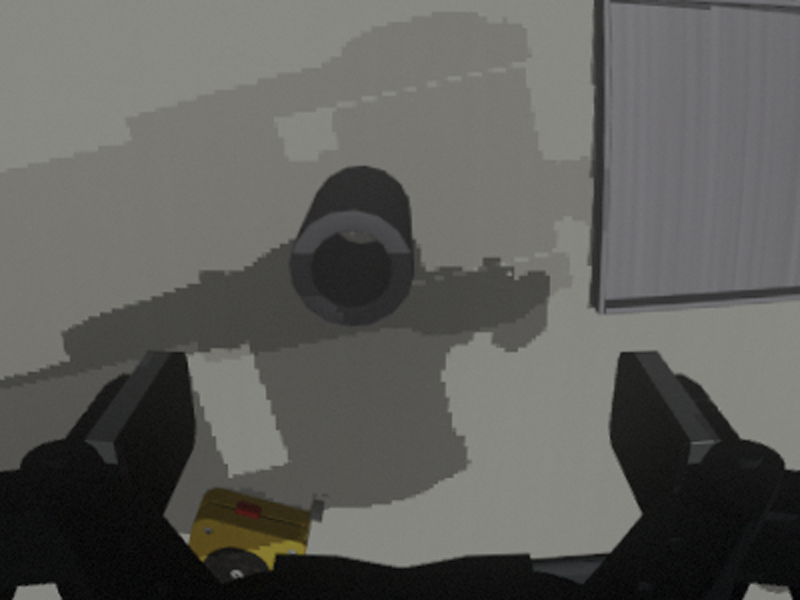

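The sleeve's top ring is centred at crop (352,268), with bore/outer about 80/122 px, i.e. the wide bore; the tray lies to the right.

```bash
python3 - <<'E'
from h import *
import pickle
c=pickle.load(open("c2.pkl","rb"))
p=onz(c,np.array((352,268))/2+[110,120]-.25,.07);print("A",p)
print("tray left edge",onz(c,np.array((597,0))/2+[110,120],.014),onz(c,np.array((600,308))/2+[110,120],.014))
p[2]=.042
plan(p+[0,0,.06],DOWN,2); 
E
```

```text
A [0.4623 0.2185 0.07  ]
tray left edge [0.5514 0.3034 0.014 ] [0.5595 0.1806 0.014 ]
[-0.0016, -0.0107, 0.0381, 0.034, 0.055, -0.023]
[-0.0018, -0.0106, 0.0382, 0.033, 0.056, -0.023]
```

Request:
servo_tool(series=[[-0.0016, -0.0107, 0.0381, 0.034, 0.055, -0.023], [-0.0018, -0.0106, 0.0382, 0.033, 0.056, -0.023], [0, 0, 0.02, 0, 0, 0]])

```text
clock: 2.75
tcp_pos: [0.4666, 0.2176, 0.0885]
tcp_rot: [[0.002, 1.0, 0.009], [1.0, -0.002, 0.0], [0.0, 0.009, -1.0]]
ft_force: [-0.2, 0.4, -0.5]
grip_width: 0.0853
```

```bash
python3 - <<'E'
from h import *
print(read_state()["tcp_pos"])
plan(np.array([.4623,.2185,.044]),DOWN,2); 
E
```

```text
[0.4666 0.2176 0.0885]
[0.0006, -0.0031, 0.0296, 0.064, -0.003, -0.011]
[0.0006, -0.0031, 0.0297, 0.064, -0.004, -0.012]
```

Request:
servo_tool(series=[[0.0006, -0.0031, 0.0296, 0.064, -0.003, -0.011], [0.0006, -0.0031, 0.0297, 0.064, -0.004, -0.012], [0, 0, 0, 0, 0, 0]])

```text
clock: 3.12
tcp_pos: [0.465, 0.2173, 0.0437]
tcp_rot: [[0.002, 1.0, 0.003], [1.0, -0.002, -0.0], [-0.0, 0.003, -1.0]]
ft_force: [0.2, 0.4, 1.1]
grip_width: 0.0853
```

```bash
python3 - <<'E'
from h import *
print(read_state()["tcp_pos"])
plan(np.array([.4623,.2185,.044]),DOWN,1); 
E
```

```text
[0.465  0.2173 0.0437]
[0.0015, -0.0036, -0.0004, 0.047, 0.004, -0.033]
```

Request:
servo_tool(series=[[0.0015, -0.0036, -0.0004, 0.047, 0.004, -0.033], [0, 0, 0, 0, 0, 0]])

```text
clock: 3.38
tcp_pos: [0.4645, 0.2186, 0.0463]
tcp_rot: [[0.0, 1.0, 0.004], [1.0, -0.0, 0.001], [0.001, 0.004, -1.0]]
ft_force: [0.6, 0.4, 0.3]
grip_width: 0.0853
```

Request:
servo_tool(series=[[0, 0, 0, 0, 0, 0], [0, 0, 0, 0, 0, 0], [0, 0, 0, 0, 0, 0], [0, 0, 0, 0, 0, 0], [0, 0, 0, 0, 0, 0], [0, 0, 0, 0, 0, 0], [0, 0, 0, 0, 0, 0], [0, 0, 0, 0, 0, 0]], grip=1)

```text
clock: 4.38
tcp_pos: [0.4658, 0.2189, 0.0483]
tcp_rot: [[0.0, 1.0, 0.008], [1.0, -0.0, 0.001], [0.001, 0.008, -1.0]]
ft_force: [-0.3, -0.1, 0.8]
grip_width: 0.0392
```

Request:
servo_tool(series=[[0, 0, -0.05, 0, 0, 0], [0, 0, -0.05, 0, 0, 0], [0, 0, -0.04, 0, 0, 0]])

```text
clock: 4.75
tcp_pos: [0.4622, 0.2181, 0.1522]
tcp_rot: [[0.0, 1.0, -0.001], [1.0, -0.0, -0.001], [-0.001, -0.001, -1.0]]
ft_force: [0.2, 0.2, -0.6]
grip_width: 0.039
```

```bash
python3 - <<'E'
from h import *
W=cal("wrist")
s=read_state();print(s["tcp_pos"],s["ft_force"])
AX=tool((.4218,.025,-.906))
plan(np.array([.5103,-.008,.1724]),AX,9)
E
```

```text
[0.4622 0.2181 0.1522] [ 0.2312  0.248  -0.5756]
[-0.033, 0.007, -0.003, -0.695, 0.04, -0.009]
[-0.034, 0.007, -0.003, -0.696, 0.04, -0.009]
[-0.033, 0.008, -0.002, -0.695, 0.041, -0.009]
[-0.034, 0.007, -0.002, -0.695, 0.04, -0.009]
[-0.033, 0.008, -0.002, -0.696, 0.04, -0.009]
[-0.034, 0.007, -0.002, -0.695, 0.04, -0.01]
[-0.033, 0.008, -0.001, -0.696, 0.041, -0.009]
[-0.034, 0.008, -0.001, -0.695, 0.04, -0.009]
[-0.033, 0.007, -0.001, -0.695, 0.04, -0.009]
```

Request:
servo_tool(series=[[-0.033, 0.007, -0.003, -0.695, 0.04, -0.009], [-0.034, 0.007, -0.003, -0.696, 0.04, -0.009], [-0.033, 0.008, -0.002, -0.695, 0.041, -0.009], [-0.034, 0.007, -0.002, -0.695, 0.04, -0.009], [-0.033, 0.008, -0.002, -0.696, 0.04, -0.009], [-0.034, 0.007, -0.002, -0.695, 0.04, -0.01], [-0.033, 0.008, -0.001, -0.696, 0.041, -0.009], [-0.034, 0.008, -0.001, -0.695, 0.04, -0.009], [-0.033, 0.007, -0.001, -0.695, 0.04, -0.009], [0, 0, 0, 0, 0, 0]])

```text
clock: 6.0
tcp_pos: [0.511, -0.0136, 0.174]
tcp_rot: [[-0.012, 0.9, 0.436], [1.0, 0.001, 0.027], [0.024, 0.437, -0.899]]
ft_force: [0.1, -0.7, -0.7]
grip_width: 0.0388
```

```bash
python3 - <<'E'
from h import *
AX=tool((.4218,.025,-.906))
plan(np.array([.5103,-.008,.1724]),AX,2)
E
```

```text
[0.0037, -0.0009, 0.0009, 0.115, -0.011, 0.009]
[0.0038, -0.0008, 0.0009, 0.115, -0.011, 0.01]
```

Request:
servo_tool(series=[[0.0037, -0.0009, 0.0009, 0.115, -0.011, 0.009], [0.0038, -0.0008, 0.0009, 0.115, -0.011, 0.01], [0, 0, 0, 0, 0, 0]])

```text
clock: 6.38
tcp_pos: [0.5099, -0.0057, 0.1717]
tcp_rot: [[-0.013, 0.908, 0.419], [1.0, 0.002, 0.027], [0.023, 0.419, -0.908]]
ft_force: [-0.0, 0.9, -0.8]
grip_width: 0.0387
```

```bash
python3 - <<'E'
from h import *
import pickle
s=read_state();print(s["tcp_pos"],s["tcp_rot"])
c=cal("wrist");im=get_image("wrist")[:,:,::-1];pickle.dump((c,s),open("c3.pkl","wb"));cv2.imwrite("pics/w3.png",im)
sd=get_image("side")[:,:,::-1];cv2.imwrite("pics/sd3.png",sd)
p=s["tcp_pos"];z=s["tcp_rot"][:,2]
for h in(-.022,.048):print(proj(c,p+z*h))
a=cv2.resize(im[200:400,200:400],(600,600),interpolation=cv2.INTER_CUBIC)
b=cv2.resize(sd[210:310,275:308],(198,600),interpolation=cv2.INTER_CUBIC)
cv2.imwrite("pics/w3c.png",np.hstack([a,b]))
E
```

```text
[ 0.5099 -0.0057  0.1717] [[-0.0126  0.908   0.4188]
 [ 0.9996  0.0016  0.0266]
 [ 0.0234  0.419  -0.9077]]
[313.1461 347.9267]
[312.4016 273.331 ]
```

View pics/w3c.png

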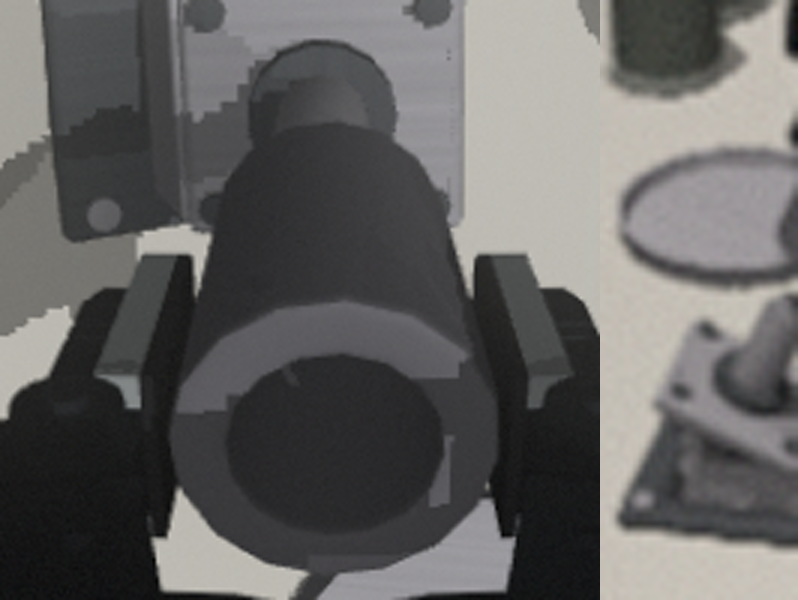

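The view shows the sleeve clamped squarely, its top rim centred at crop (334,437), its lower end over the pin, and the collar circle centred about (323,110) crop.

```bash
python3 - <<'E'
from h import *
import pickle
c,s=pickle.load(open("c3.pkl","rb"));p=s["tcp_pos"];R=s["tcp_rot"]
O=np.array([.558,-.0052,.06]);a=np.array([-.4218,-.025,.906])
print("model collar px",proj(c,O),"seen 307.4,236.8; tip",proj(c,O+.045*a))
def intool(uv,h): # point on ray at tool z = h
    o,d=ray(c,uv);o=R.T@(o-p);d=R.T@d;return o+d*(h-o[2])/d[2]
print("top",intool((311.1,345.7),-.022),"bot",intool((311.8,277),.048))
t=R.T@(O-p);print("model collar in tool",t, "axis in tool",R.T@a)
print("seen collar in tool",intool((307.4,236.8),t[2]))
E
```

```text
model collar px [307.6199 238.2953] seen 307.4,236.8; tip [306.7197 259.5999]
top [ 0.0009 -0.0007 -0.022 ] bot [-0.0021 -0.0003  0.048 ]
model collar in tool [-0.0027 -0.0031  0.1216] axis in tool [ 0.0016 -0.0034 -0.9997]
seen collar in tool [-0.0016 -0.0033  0.1216]
```

Request:
servo_tool(series=[[-0.001, -0.0018, 0.01, 0, 0, 0], [-0.001, -0.0018, 0.01, 0, 0, 0], [0, 0, 0.008, 0, 0, 0], [0, 0, 0, 0, 0, 0]])

```text
clock: 6.98
tcp_pos: [0.5164, -0.0067, 0.1495]
tcp_rot: [[-0.012, 0.908, 0.418], [1.0, 0.001, 0.027], [0.024, 0.418, -0.908]]
ft_force: [-0.2, -0.5, -0.0]
grip_width: 0.0386
```

```bash
cat >> h.py <<'E'
O=np.array([.558,-.0052,.06]);a=np.array([-.4218,-.025,.9063]);a/=np.linalg.norm(a)
def pin(adv=0):
    s=read_state();R=s["tcp_rot"];t=R.T@(O-s["tcp_pos"]);b=R.T@a
    u=t-b*(t@b)  # axis point nearest TCP, tool frame
    print("axis at TCP mm",u*1000,"at tip of sleeve",(u-b*.048)*1000,"dir err deg",np.degrees(np.arcsin(b[:2])),"TCP up-axis mm",-t@(-b)*-1000 if 0 else (s["tcp_pos"]-O)@a*1000,"F tool",R.T@s["ft_force"],"clk",s["clock"])
E
python3 -c "
from h import *
pin()"
```

```text
axis at TCP mm [-0.9191 -0.0296 -0.0015] at tip of sleeve [-1.002   0.1713 47.998 ] dir err deg [ 0.0989 -0.2398] TCP up-axis mm 98.70347967298925 F tool [-0.4495 -0.2348 -0.0792] clk 6.975
```

Request:
servo_tool(series=[[0, 0.0004, 0.006, 0, 0, 0], [0, 0, 0.006, 0, 0, 0], [0, 0, 0.006, 0, 0, 0], [0, 0, 0.004, 0, 0, 0]])

```text
clock: 7.48
tcp_pos: [0.5244, -0.0065, 0.1341]
tcp_rot: [[-0.012, 0.908, 0.419], [1.0, 0.001, 0.026], [0.023, 0.419, -0.908]]
ft_force: [-0.8, -0.3, -0.8]
grip_width: 0.0385
```

```bash
python3 -c "
from h import *
pin()"
```

```text
axis at TCP mm [-0.7497 -0.7796  0.0015] at tip of sleeve [-0.8145 -0.6231 48.0012] dir err deg [ 0.0773 -0.1867] TCP up-axis mm 81.41144749259666 F tool [-0.2816 -1.0943  0.4219] clk 7.475
```

Request:
servo_tool(series=[[0, -0.0003, 0.006, 0, 0, 0], [0, -0.0003, 0.006, 0, 0, 0], [0, 0, 0.006, 0, 0, 0], [0, 0, 0.006, 0, 0, 0], [0, 0, 0.006, 0, 0, 0]])

```text
clock: 8.1
tcp_pos: [0.5341, -0.0059, 0.1122]
tcp_rot: [[-0.012, 0.908, 0.419], [1.0, 0.001, 0.026], [0.023, 0.419, -0.908]]
ft_force: [0.5, -0.5, -0.5]
grip_width: 0.0388
```

```bash
python3 -c "
from h import *
pin()"
```

```text
axis at TCP mm [-0.7802 -0.3494  0.0001] at tip of sleeve [-0.8412 -0.2057 47.9998] dir err deg [ 0.0728 -0.1716] TCP up-axis mm 57.40682046626846 F tool [-0.4899  0.2788  0.6153] clk 8.1
```

Request:
servo_tool(series=[[0, 0, 0.005, 0, 0, 0], [0, 0, 0.004, 0, 0, 0], [0, 0, 0.003, 0, 0, 0]])

```text
clock: 8.48
tcp_pos: [0.538, -0.0054, 0.1037]
tcp_rot: [[-0.013, 0.908, 0.418], [1.0, 0.002, 0.027], [0.024, 0.418, -0.908]]
ft_force: [-26.2, 1.8, 31.9]
grip_width: 0.0387
```

```bash
python3 -c "
from h import *
pin()"
```

```text
axis at TCP mm [-1.0281 -0.2995 -0.0009] at tip of sleeve [-1.1321 -0.091  47.9985] dir err deg [ 0.1242 -0.2489] TCP up-axis mm 48.0954486917037 F tool [  2.8978 -10.5132 -39.8464] clk 8.475
```

Contact at 48 mm, exactly the collar: A passed. Drawing it off.

Request:
servo_tool(series=[[0, 0, -0.004, 0, 0, 0], [0, 0, -0.01, 0, 0, 0], [0, 0, -0.014, 0, 0, 0], [0, 0, -0.014, 0, 0, 0], [0, 0, -0.014, 0, 0, 0], [0, 0, -0.015, 0, 0, 0], [0, 0, -0.02, 0, 0, 0]])

```text
clock: 9.35
tcp_pos: [0.5076, -0.0073, 0.1695]
tcp_rot: [[-0.013, 0.908, 0.418], [1.0, 0.002, 0.027], [0.024, 0.418, -0.908]]
ft_force: [-0.3, 0.4, -1.1]
grip_width: 0.0391
```

```bash
python3 - <<'E'
from h import *
pin()
W=cal("wrist")
plan(np.array([.624,-.215,.15]),DOWN,9)
E
```

```text
axis at TCP mm [-0.9072 -0.5088  0.0003] at tip of sleeve [-1.0018 -0.3099 47.9998] dir err deg [ 0.113  -0.2374] TCP up-axis mm 120.54033321642197 F tool [ 0.3476 -0.7189  0.8408] clk 9.35
[-0.031, 0.014, 0.009, 0.687, -0.042, 0.012]
[-0.031, 0.015, 0.008, 0.686, -0.041, 0.012]
[-0.031, 0.016, 0.008, 0.687, -0.042, 0.012]
[-0.031, 0.015, 0.007, 0.687, -0.042, 0.012]
[-0.031, 0.016, 0.007, 0.686, -0.041, 0.012]
[-0.031, 0.016, 0.005, 0.687, -0.042, 0.012]
[-0.031, 0.017, 0.005, 0.687, -0.041, 0.012]
[-0.03, 0.017, 0.005, 0.686, -0.042, 0.012]
[-0.031, 0.017, 0.003, 0.687, -0.042, 0.012]
```

Request:
servo_tool(series=[[-0.031, 0.014, 0.007, 0.687, -0.042, 0.012], [-0.031, 0.015, 0.007, 0.687, -0.042, 0.012], [-0.031, 0.016, 0.007, 0.687, -0.042, 0.012], [-0.031, 0.016, 0.007, 0.687, -0.042, 0.012], [-0.031, 0.016, 0.007, 0.687, -0.042, 0.012], [-0.031, 0.016, 0.005, 0.687, -0.042, 0.012], [-0.031, 0.017, 0.005, 0.687, -0.042, 0.012], [-0.031, 0.017, 0.005, 0.687, -0.042, 0.012], [-0.031, 0.017, 0.003, 0.687, -0.042, 0.012], [0, 0, 0, 0, 0, 0]])

```text
clock: 10.6
tcp_pos: [0.6261, -0.2234, 0.1615]
tcp_rot: [[0.002, 1.0, -0.006], [1.0, -0.002, -0.005], [-0.005, -0.006, -1.0]]
ft_force: [-0.4, 0.5, -0.6]
grip_width: 0.039
```

```bash
python3 - <<'E'
from h import *
S,D=cal("scene"),cal("side")
print("box",onz(S,(268,215),.05),onz(S,(247,228),0),onz(D,(257,246),0))
im=get_image("wrist")[:,:,::-1];cv2.imwrite("pics/w4.png",im)
plan(np.array([.622,-.222,.08]),DOWN,3)
E
```

```text
box [ 0.7271 -0.2036  0.05  ] [ 0.7833 -0.1639  0.    ] [ 0.7557 -0.2099  0.    ]
[0.0, -0.001, 0.036, -0.031, 0.021, -0.006]
[0.001, -0.002, 0.036, -0.031, 0.02, -0.007]
[0.0, -0.001, 0.037, -0.03, 0.021, -0.006]
```

View pics/w4.png

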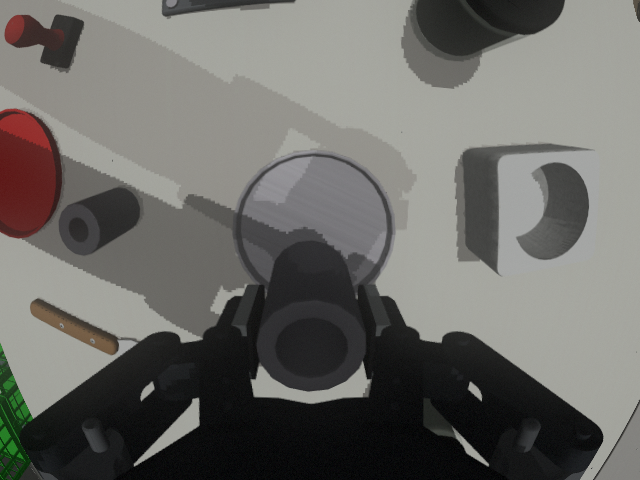

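The grey dish is centred at about (314,230), with the held sleeve above its near part; B's top is at (82,229); the white block is clear of the fingers.

```bash
python3 - <<'E'
from h import *
c=cal("wrist")
d=onz(c,(314,230),.014);print("dish",d,"B",onz(c,(82,229),.07))
plan(np.array([d[0],d[1],.075]),DOWN,4)
E
```

```text
dish [ 0.6266 -0.2264  0.014 ] B [ 0.4613 -0.2096  0.07  ]
[-0.001, 0.001, 0.029, -0.023, 0.015, -0.005]
[-0.001, 0.0, 0.029, -0.023, 0.016, -0.005]
[-0.002, 0.0, 0.028, -0.023, 0.015, -0.005]
[-0.001, 0.001, 0.029, -0.023, 0.016, -0.004]
```

Request:
servo_tool(series=[[-0.001, 0, 0.029, -0.023, 0.015, -0.005], [-0.001, 0, 0.029, -0.023, 0.015, -0.005], [-0.002, 0, 0.028, -0.023, 0.015, -0.005], [-0.001, 0, 0.026, -0.023, 0.015, -0.005], [0, 0, 0, 0, 0, 0]])

```text
clock: 11.28
tcp_pos: [0.6216, -0.2228, 0.0703]
tcp_rot: [[-0.002, 1.0, -0.003], [1.0, 0.002, 0.003], [0.003, -0.003, -1.0]]
ft_force: [0.1, 0.9, -0.1]
grip_width: 0.0391
```

```bash
python3 - <<'E'
from h import *
plan(np.array([.625,-.2255,.055]),DOWN,4,4)
E
```

```text
[-0.0009, 0.0012, 0.0051, -0.0117, -0.0113, 0.0061]
[-0.0009, 0.0011, 0.0051, -0.0117, -0.0113, 0.0061]
[-0.0009, 0.0012, 0.0051, -0.0118, -0.0113, 0.0062]
[-0.0009, 0.0011, 0.0051, -0.0117, -0.0113, 0.0061]
```

Request:
servo_tool(series=[[-0.0009, 0.001, 0.005, -0.012, -0.011, 0.006], [-0.0009, 0.001, 0.005, -0.012, -0.011, 0.006], [-0.0009, 0.001, 0.005, -0.012, -0.011, 0.006], [0, 0, 0.004, 0, 0, 0], [0, 0, 0.003, 0, 0, 0]])

```text
clock: 11.9
tcp_pos: [0.6259, -0.2259, 0.0555]
tcp_rot: [[-0.001, 1.0, 0.004], [1.0, 0.001, -0.002], [-0.002, 0.004, -1.0]]
ft_force: [0.1, -0.1, -0.7]
grip_width: 0.0388
```

Request:
servo_tool(series=[[0, 0, 0.003, 0, 0, 0], [0, 0, 0.003, 0, 0, 0]])

```text
clock: 12.15
tcp_pos: [0.6261, -0.2262, 0.0523]
tcp_rot: [[-0.001, 1.0, 0.003], [1.0, 0.001, -0.002], [-0.002, 0.003, -1.0]]
ft_force: [-6.0, 2.5, 14.9]
grip_width: 0.039
```

Contact with the dish floor. Release, then rise.

Request:
servo_tool(series=[[0, 0, 0, 0, 0, 0], [0, 0, 0, 0, 0, 0], [0, 0, 0, 0, 0, 0], [0, 0, 0, 0, 0, 0], [0, 0, 0, 0, 0, 0], [0, 0, 0, 0, 0, 0]], grip=-1)

```text
clock: 12.9
tcp_pos: [0.6264, -0.2264, 0.0525]
tcp_rot: [[-0.001, 1.0, 0.004], [1.0, 0.001, -0.003], [-0.003, 0.004, -1.0]]
ft_force: [-0.3, -0.0, 0.6]
grip_width: 0.0852
```

Request:
servo_tool(series=[[0, 0, -0.03, 0, 0, 0], [0, 0, -0.04, 0, 0, 0], [0, 0, -0.04, 0, 0, 0], [0, 0, -0.02, 0, 0, 0]])

```text
clock: 13.4
tcp_pos: [0.6261, -0.2262, 0.1562]
tcp_rot: [[-0.001, 1.0, 0.005], [1.0, 0.001, -0.003], [-0.003, 0.005, -1.0]]
ft_force: [-0.0, 0.0, 0.4]
grip_width: 0.085
```

```bash
python3 - <<'E'
from h import *
print(read_state()["tcp_pos"])
im=get_image("wrist")[:,:,::-1];cv2.imwrite("pics/w5.png",im)
plan(np.array([.461,-.211,.15]),DOWN,5)
E
```

```text
[ 0.6261 -0.2262  0.1562]
[0.004, -0.044, 0.002, 0.021, 0.012, 0.002]
[0.004, -0.045, 0.002, 0.021, 0.012, 0.003]
[0.005, -0.044, 0.002, 0.021, 0.013, 0.002]
[0.004, -0.044, 0.002, 0.021, 0.012, 0.003]
[0.004, -0.044, 0.002, 0.021, 0.012, 0.002]
```

View pics/w5.png

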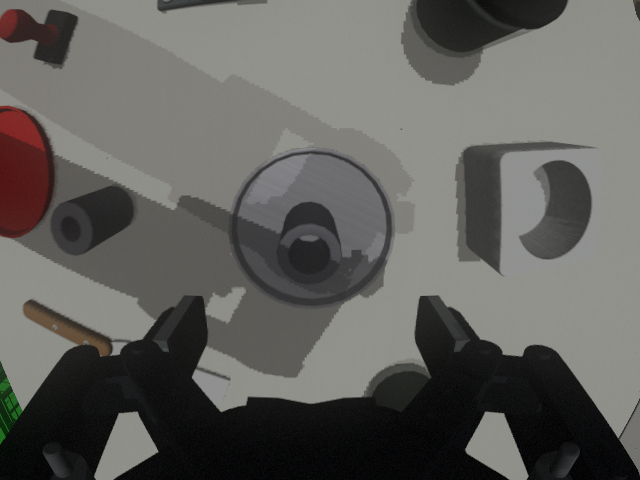

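A stands upright in the middle of the dish (310,250). Going over to B, top at (71,228).

Request:
servo_tool(series=[[0.004, -0.044, 0.002, 0.021, 0.012, 0.002], [0.004, -0.044, 0.002, 0.021, 0.012, 0.002], [0.004, -0.044, 0.002, 0.021, 0.012, 0.002], [0.004, -0.044, 0.002, 0.021, 0.012, 0.002], [0.004, -0.044, 0.002, 0.021, 0.012, 0.002], [0, 0, 0, 0, 0, 0]])

```text
clock: 14.2
tcp_pos: [0.4563, -0.2103, 0.1483]
tcp_rot: [[-0.001, 1.0, -0.001], [1.0, 0.001, 0.001], [0.001, -0.001, -1.0]]
ft_force: [0.6, -0.6, -0.6]
grip_width: 0.0854
```

```bash
python3 - <<'E'
from h import *
s=read_state();print(s["tcp_pos"])
c=cal("wrist");im=get_image("wrist")[:,:,::-1];cv2.imwrite("pics/w6.png",im)
q=proj(c,np.array([.461,-.21,.07]));print(q)
x,y=(q-100).astype(int);print(x,y)
cv2.imwrite("pics/w6c.png",cv2.resize(im[y:y+200,max(x,0):x+200],None,fx=3,fy=3,interpolation=cv2.INTER_CUBIC))
import pickle;pickle.dump((c,x,y),open("c6.pkl","wb"))
E
```

```text
[ 0.4563 -0.2103  0.1483]
[319.7872 254.5254]
219 154
```

View pics/w6c.png

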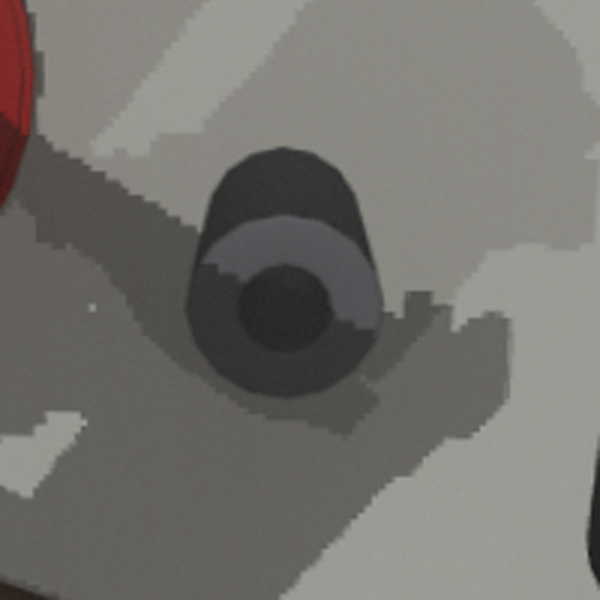

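B's top ring is centred at crop (284,307), bore about 95/197 of the outside, i.e. 19 mm.

```bash
python3 - <<'E'
from h import *
import pickle
c,x,y=pickle.load(open("c6.pkl","rb"))
p=onz(c,(x+284.5/3-.3,y+307/3-.3),.07);print(p)
plan(np.array([p[0]+.0005,p[1],.0445]),DOWN,4)
E
```

```text
[ 0.4573 -0.2109  0.07  ]
[0.0, 0.0, 0.035, 0.0, -0.001, 0.004]
[0.0, 0.0, 0.035, 0.0, 0.0, 0.003]
[0.0, 0.0, 0.034, -0.001, -0.001, 0.004]
[0.0, 0.001, 0.035, 0.0, 0.0, 0.003]
```

Request:
servo_tool(series=[[0, 0, 0.035, 0, 0, 0.003], [0, 0, 0.035, 0, 0, 0.003], [0, 0, 0.034, 0, 0, 0.003], [0, 0.001, 0.032, 0, 0, 0.003], [0, 0, 0, 0, 0, 0]])

```text
clock: 14.88
tcp_pos: [0.4639, -0.213, 0.0459]
tcp_rot: [[-0.002, 1.0, 0.006], [1.0, 0.002, -0.004], [-0.004, 0.006, -1.0]]
ft_force: [0.3, -0.2, 0.5]
grip_width: 0.0854
```

```bash
python3 - <<'E'
from h import *
plan(np.array([.4573,-.2109,.0450]),DOWN,1)
E
```

```text
[0.0028, -0.0088, 0.0011, 0.082, 0.05, 0.023]
```

Request:
servo_tool(series=[[0.0028, -0.0088, 0.001, 0.082, 0.05, 0.023], [0, 0, 0, 0, 0, 0]])

```text
clock: 15.12
tcp_pos: [0.4586, -0.2116, 0.0468]
tcp_rot: [[-0.0, 1.0, 0.002], [1.0, 0.0, -0.002], [-0.002, 0.002, -1.0]]
ft_force: [0.4, 0.8, 0.3]
grip_width: 0.0855
```

Request:
servo_tool(series=[[0, 0, 0, 0, 0, 0], [0, 0, 0, 0, 0, 0], [0, 0, 0, 0, 0, 0], [0, 0, 0, 0, 0, 0], [0, 0, 0, 0, 0, 0], [0, 0, 0, 0, 0, 0], [0, 0, 0, 0, 0, 0], [0, 0, 0, 0, 0, 0]], grip=1)

```text
clock: 16.12
tcp_pos: [0.4598, -0.2125, 0.0489]
tcp_rot: [[-0.0, 1.0, 0.005], [1.0, 0.0, -0.004], [-0.004, 0.005, -1.0]]
ft_force: [-0.2, -0.4, 0.9]
grip_width: 0.038
```

Request:
servo_tool(series=[[0, 0, -0.05, 0, 0, 0], [0, 0, -0.05, 0, 0, 0], [0, 0, -0.05, 0, 0, 0], [0, 0, 0, 0, 0, 0]])

```text
clock: 16.62
tcp_pos: [0.4581, -0.2113, 0.1629]
tcp_rot: [[-0.0, 1.0, 0.002], [1.0, 0.0, -0.001], [-0.001, 0.002, -1.0]]
ft_force: [-0.1, -0.7, -1.0]
grip_width: 0.038
```

```bash
python3 - <<'E'
from h import *
print(read_state()["tcp_pos"])
plan(np.array([.508,-.007,.1715]),tool(-a),9)
E
```

```text
[ 0.4581 -0.2113  0.1629]
[0.03, 0.007, -0.001, -0.69, 0.041, -0.008]
[0.031, 0.008, -0.001, -0.69, 0.042, -0.007]
[0.03, 0.007, -0.001, -0.69, 0.041, -0.008]
[0.03, 0.008, 0.0, -0.69, 0.042, -0.008]
[0.03, 0.007, 0.001, -0.69, 0.041, -0.008]
[0.031, 0.008, 0.001, -0.69, 0.041, -0.007]
[0.03, 0.007, 0.001, -0.69, 0.042, -0.008]
[0.03, 0.008, 0.002, -0.69, 0.041, -0.008]
[0.03, 0.007, 0.002, -0.69, 0.042, -0.007]
```

Request:
servo_tool(series=[[0.03, 0.007, -0.001, -0.69, 0.041, -0.008], [0.031, 0.008, -0.001, -0.69, 0.041, -0.008], [0.03, 0.007, -0.001, -0.69, 0.041, -0.008], [0.03, 0.008, 0, -0.69, 0.041, -0.008], [0.03, 0.007, 0.001, -0.69, 0.041, -0.008], [0.031, 0.008, 0.001, -0.69, 0.041, -0.008], [0.03, 0.007, 0.001, -0.69, 0.041, -0.008], [0.03, 0.008, 0.002, -0.69, 0.041, -0.008], [0.03, 0.007, 0.002, -0.69, 0.041, -0.008], [0, 0, 0, 0, 0, 0]])

```text
clock: 17.88
tcp_pos: [0.4991, 0.0029, 0.1544]
tcp_rot: [[-0.008, 0.912, 0.409], [0.999, -0.007, 0.036], [0.036, 0.409, -0.912]]
ft_force: [-0.3, -0.0, -0.4]
grip_width: 0.0382
```

```bash
python3 - <<'E'
from h import *
pin()
plan(np.array([.508,-.007,.1715]),tool(-a),2)
E
```

```text
axis at TCP mm [-10.7307  13.6314  -0.3083] at tip of sleeve [-11.2564  14.3031  47.6841] dir err deg [ 0.6275 -0.8018] TCP up-axis mm 110.21147349719286 F tool [-0.022  -0.4763  0.2198] clk 17.875
[-0.0062, 0.0101, -0.0082, -0.1, -0.079, -0.054]
[-0.0063, 0.0102, -0.0081, -0.1, -0.079, -0.053]
```

Request:
servo_tool(series=[[-0.006, 0.01, -0.008, -0.1, -0.079, -0.054], [-0.006, 0.01, -0.008, -0.1, -0.079, -0.054], [0, 0, 0, 0, 0, 0]])

```text
clock: 18.25
tcp_pos: [0.5084, -0.0089, 0.1716]
tcp_rot: [[-0.009, 0.907, 0.421], [1.0, -0.001, 0.023], [0.021, 0.421, -0.907]]
ft_force: [-0.1, -0.0, -0.9]
grip_width: 0.038
```

```bash
python3 - <<'E'
from h import *
import pickle
s=read_state();pin()
c=cal("wrist");im=get_image("wrist")[:,:,::-1];pickle.dump((c,s),open("c7.pkl","wb"));cv2.imwrite("pics/w7.png",im)
p=s["tcp_pos"];z=s["tcp_rot"][:,2]
for h in(-.022,.048):print(proj(c,p+z*h))
cv2.imwrite("pics/w7c.png",cv2.resize(im[200:400,200:400],(600,600),interpolation=cv2.INTER_CUBIC))
plan(O+a*.118,tool(-a),1)
E
```

```text
axis at TCP mm [ 0.6302 -2.162   0.0013] at tip of sleeve [ 0.723  -2.1063 48.0012] dir err deg [-0.1107 -0.0665] TCP up-axis mm 122.12995616845511 F tool [-0.0517 -0.4279  0.7675] clk 18.25
[313.1994 348.0131]
[312.4391 273.3978]
[0.0006, -0.0022, 0.0051, -0.028, 0.022, -0.016]
```

View pics/w7c.png

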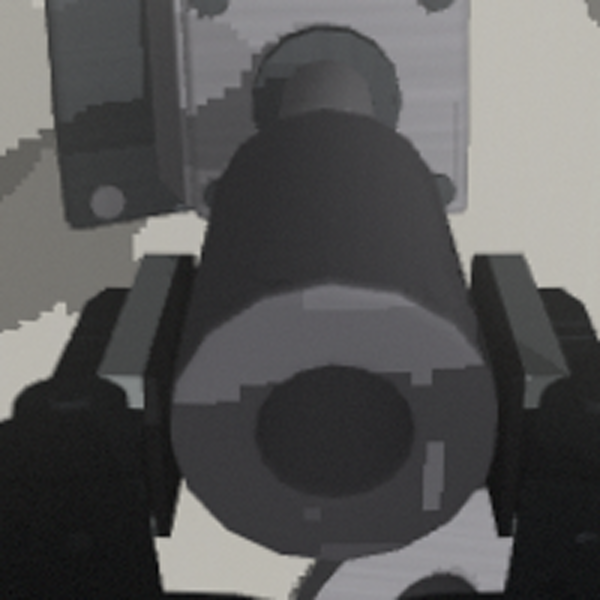

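B sits about 2 mm further along tool x than A did (rim centre crop (334,422)); adjusting and approaching.

Request:
servo_tool(series=[[-0.0004, -0.0011, 0.012, 0, 0, 0], [-0.0004, -0.0011, 0.012, 0, 0, 0], [0, 0, 0.006, 0, 0, 0], [0, 0, 0, 0, 0, 0]])

```text
clock: 18.8
tcp_pos: [0.5159, -0.0089, 0.1473]
tcp_rot: [[-0.008, 0.908, 0.418], [1.0, -0.002, 0.024], [0.022, 0.418, -0.908]]
ft_force: [-0.4, -0.6, -1.2]
grip_width: 0.0382
```

```bash
python3 -c "
from h import *
pin()"
```

```text
axis at TCP mm [ 1.3135  1.336  -0.0074] at tip of sleeve [ 1.3734  1.5438 47.9921] dir err deg [-0.0715 -0.2481] TCP up-axis mm 96.94928501100493 F tool [-0.5851 -0.8365  0.9569] clk 18.8
```

Request:
servo_tool(series=[[0, 0.0024, 0, 0, 0, 0], [0, 0, 0.001, 0, 0, 0]])

```text
clock: 19.05
tcp_pos: [0.5181, -0.0088, 0.1475]
tcp_rot: [[-0.008, 0.908, 0.418], [1.0, -0.002, 0.024], [0.022, 0.418, -0.908]]
ft_force: [-1.1, -0.5, -0.5]
grip_width: 0.0379
```

```bash
python3 -c "
from h import *
pin()"
```

```text
axis at TCP mm [ 1.2063 -0.7639  0.0016] at tip of sleeve [ 1.2638 -0.5716 48.0012] dir err deg [-0.0686 -0.2296] TCP up-axis mm 96.24674383774355 F tool [-0.5177 -1.2425 -0.0408] clk 19.05
```

Aligned. Creep forward, watching the force.

Request:
servo_tool(series=[[0, 0, 0.004, 0, 0, 0], [0, 0, 0.003, 0, 0, 0]])

```text
clock: 19.3
tcp_pos: [0.5207, -0.0087, 0.143]
tcp_rot: [[-0.008, 0.908, 0.419], [1.0, -0.002, 0.024], [0.022, 0.419, -0.908]]
ft_force: [0.2, 0.1, -0.8]
grip_width: 0.0385
```

```bash
python3 -c "
from h import *
pin()"
```

```text
axis at TCP mm [ 1.2453 -1.1918  0.0017] at tip of sleeve [ 1.3158 -1.0481 48.0015] dir err deg [-0.0842 -0.1714] TCP up-axis mm 91.05065503513026 F tool [ 0.0677 -0.2112  0.8353] clk 19.3
```

Request:
servo_tool(series=[[0, 0, 0.003, 0, 0, 0]])

```text
clock: 19.42
tcp_pos: [0.5219, -0.0087, 0.141]
tcp_rot: [[-0.008, 0.908, 0.42], [1.0, -0.002, 0.024], [0.022, 0.42, -0.907]]
ft_force: [-0.5, 1.5, 3.1]
grip_width: 0.0384
```

```bash
python3 -c "
from h import *
pin()"
```

```text
axis at TCP mm [ 1.2708 -1.4106  0.0016] at tip of sleeve [ 1.3427 -1.2919 48.0014] dir err deg [-0.0859 -0.1417] TCP up-axis mm 88.75186544243316 F tool [ 1.6217  0.8837 -2.9961] clk 19.425
```

Request:
servo_tool(series=[[0, -0.0006, 0.0015, 0, 0, 0], [0, 0, 0.002, 0, 0, 0]])

```text
clock: 19.68
tcp_pos: [0.5229, -0.0086, 0.1403]
tcp_rot: [[-0.01, 0.908, 0.419], [1.0, 0.0, 0.024], [0.022, 0.419, -0.908]]
ft_force: [-20.8, -0.5, 23.1]
grip_width: 0.0382
```

```bash
python3 -c "
from h import *
pin()"
```

```text
axis at TCP mm [ 1.211  -2.0821  0.0059] at tip of sleeve [ 1.2551 -1.9204 48.0056] dir err deg [-0.0527 -0.193 ] TCP up-axis mm 87.66748745501998 F tool [  0.2308  -9.2118 -29.6657] clk 19.675
```

Stuck at about z = 75 with 30 N: B fails. Drawing off, then to the tray.

Request:
servo_tool(series=[[0, 0, -0.006, 0, 0, 0], [0, 0, -0.015, 0, 0, 0], [0, 0, -0.02, 0, 0, 0], [0, 0, -0.02, 0, 0, 0]])

```text
clock: 20.18
tcp_pos: [0.5022, -0.0096, 0.1825]
tcp_rot: [[-0.01, 0.909, 0.417], [1.0, 0.0, 0.025], [0.022, 0.417, -0.909]]
ft_force: [0.4, 0.6, -0.8]
grip_width: 0.0383
```

```bash
python3 - <<'E'
from h import *
pin()
R=tool((0,0,-1),(-.066,.998,0))
plan(np.array([.620,.247,.13]),R,10)
E
```

```text
axis at TCP mm [ 0.988  -1.0972  0.006 ] at tip of sleeve [ 1.0084 -0.8168 48.0052] dir err deg [-0.0243 -0.3348] TCP up-axis mm 134.71391168427525 F tool [0.5574 0.0676 0.925 ] clk 20.175
[0.034, 0.011, 0.014, 0.616, -0.014, -0.085]
[0.034, 0.013, 0.013, 0.617, -0.015, -0.085]
[0.033, 0.012, 0.013, 0.616, -0.014, -0.086]
[0.034, 0.014, 0.012, 0.617, -0.014, -0.085]
[0.034, 0.014, 0.011, 0.616, -0.014, -0.085]
[0.033, 0.015, 0.011, 0.617, -0.015, -0.085]
[0.034, 0.016, 0.01, 0.616, -0.014, -0.086]
[0.033, 0.016, 0.009, 0.617, -0.014, -0.085]
[0.033, 0.017, 0.009, 0.616, -0.014, -0.085]
[0.034, 0.018, 0.007, 0.616, -0.015, -0.085]
```

Request:
servo_tool(series=[[0.034, 0.011, 0.01, 0.616, -0.014, -0.085], [0.034, 0.013, 0.01, 0.616, -0.014, -0.085], [0.033, 0.012, 0.012, 0.616, -0.014, -0.085], [0.034, 0.014, 0.012, 0.616, -0.014, -0.085], [0.034, 0.014, 0.011, 0.616, -0.014, -0.085], [0.033, 0.015, 0.011, 0.616, -0.014, -0.085], [0.034, 0.016, 0.01, 0.616, -0.014, -0.085], [0.033, 0.016, 0.009, 0.616, -0.014, -0.085], [0.033, 0.017, 0.009, 0.616, -0.014, -0.085], [0.034, 0.018, 0.007, 0.616, -0.014, -0.085], [0, 0, 0, 0, 0, 0]])

```text
clock: 21.55
tcp_pos: [0.6225, 0.2534, 0.1413]
tcp_rot: [[-0.063, 0.998, -0.002], [0.998, 0.063, -0.004], [-0.004, -0.002, -1.0]]
ft_force: [-0.0, -0.2, -1.2]
grip_width: 0.0382
```

```bash
python3 - <<'E'
from h import *
c=cal("wrist");im=get_image("wrist")[:,:,::-1];cv2.imwrite("pics/w8.png",im)
R=tool((0,0,-1),(-.066,.998,0))
print(read_state()["tcp_rot"]);plan(np.array([.620,.247,.07]),R,4)
# tray contour check: brighter-bluish floor
S=cal("scene");sc=cv2.imread("pics/scene0.png")
h=cv2.cvtColor(sc,cv2.COLOR_BGR2GRAY);roi=np.zeros_like(h);roi[300:370,155:242]=1
m=((h<165)&(roi>0)).astype(np.uint8);k=max(cv2.findContours(m,0,2)[0],key=cv2.contourArea)
M=cv2.moments(k);print("tray",onz(S,(M["m10"]/M["m00"],M["m01"]/M["m00"]),.007),cv2.contourArea(k))
E
```

```text
[[-0.0621  0.9981 -0.002 ]
 [ 0.9981  0.0621 -0.0041]
 [-0.0039 -0.0022 -1.    ]]
[-0.002, -0.001, 0.024, -0.008, 0.014, -0.014]
[-0.001, -0.001, 0.024, -0.008, 0.014, -0.014]
[-0.002, 0.0, 0.023, -0.008, 0.014, -0.014]
[-0.002, -0.001, 0.024, -0.008, 0.014, -0.013]
tray [0.6177 0.2462 0.007 ] 2244.0
```

Request:
servo_tool(series=[[-0.002, -0.001, 0.024, -0.008, 0.014, -0.014], [-0.002, -0.001, 0.024, -0.008, 0.014, -0.014], [-0.002, -0.001, 0.023, -0.008, 0.014, -0.014], [-0.002, -0.001, 0.02, -0.008, 0.014, -0.014], [0, 0, 0, 0, 0, 0]])

```text
clock: 22.22
tcp_pos: [0.6166, 0.2428, 0.0672]
tcp_rot: [[-0.063, 0.998, -0.003], [0.998, 0.063, -0.001], [-0.001, -0.003, -1.0]]
ft_force: [0.1, -0.3, -1.4]
grip_width: 0.0383
```

```bash
python3 - <<'E'
from h import *
print(read_state()["tcp_pos"]);plan(np.array([.619,.247,.056]),tool((0,0,-1),(-.066,.998,0)),4,4)
E
```

```text
[0.6166 0.2428 0.0672]
[0.0013, 0.0009, 0.0037, -0.0117, 0.0026, -0.009]
[0.0014, 0.0009, 0.0038, -0.0116, 0.0026, -0.0091]
[0.0013, 0.0009, 0.0037, -0.0117, 0.0026, -0.009]
[0.0013, 0.0009, 0.0037, -0.0116, 0.0026, -0.009]
```

Request:
servo_tool(series=[[0.0013, 0.0009, 0.004, -0.012, 0.003, -0.009], [0.0013, 0.0009, 0.004, -0.012, 0.003, -0.009], [0.0013, 0.0009, 0.004, -0.012, 0.003, -0.009], [0, 0, 0.004, 0, 0, 0], [0, 0, 0.003, 0, 0, 0]])

```text
clock: 22.85
tcp_pos: [0.6203, 0.2468, 0.0543]
tcp_rot: [[-0.066, 0.998, 0.004], [0.998, 0.066, 0.001], [0.001, 0.004, -1.0]]
ft_force: [-0.9, -1.7, -0.9]
grip_width: 0.0383
```

Request:
servo_tool(series=[[0, 0, 0.003, 0, 0, 0], [0, 0, 0.002, 0, 0, 0]])

```text
clock: 23.1
tcp_pos: [0.6205, 0.247, 0.0529]
tcp_rot: [[-0.066, 0.998, 0.002], [0.998, 0.066, 0.0], [0.0, 0.002, -1.0]]
ft_force: [-5.4, -2.5, 9.7]
grip_width: 0.0381
```

Request:
servo_tool(series=[[0, 0, 0, 0, 0, 0], [0, 0, 0, 0, 0, 0], [0, 0, 0, 0, 0, 0], [0, 0, 0, 0, 0, 0], [0, 0, 0, 0, 0, 0], [0, 0, 0, 0, 0, 0]], grip=-1)

```text
clock: 23.85
tcp_pos: [0.6209, 0.247, 0.053]
tcp_rot: [[-0.066, 0.998, 0.004], [0.998, 0.066, 0.001], [0.0, 0.004, -1.0]]
ft_force: [0.4, 0.0, -0.2]
grip_width: 0.0858
```

Request:
servo_tool(series=[[0, 0, -0.03, 0, 0, 0], [0, 0, -0.04, 0, 0, 0], [0, 0, -0.04, 0, 0, 0], [0, 0, -0.04, 0, 0, 0], [0, 0, -0.04, 0, 0, 0], [0, 0, 0, 0, 0, 0]])

```text
clock: 24.6
tcp_pos: [0.622, 0.2473, 0.2093]
tcp_rot: [[-0.066, 0.998, 0.012], [0.998, 0.066, 0.003], [0.002, 0.012, -1.0]]
ft_force: [-0.3, 0.2, 0.9]
grip_width: 0.0854
```

```bash
python3 - <<'E'
from h import *
print(read_state()["tcp_pos"])
a_=get_image("wrist")[:,:,::-1];b=get_image("side")[:,:,::-1]
cv2.imwrite("pics/fin.png",np.hstack([cv2.resize(a_[100:440,150:490],(400,400)),cv2.resize(b[170:430,180:440],(400,400))]))
E
```

```text
[0.622  0.2473 0.2093]
```

View pics/fin.png

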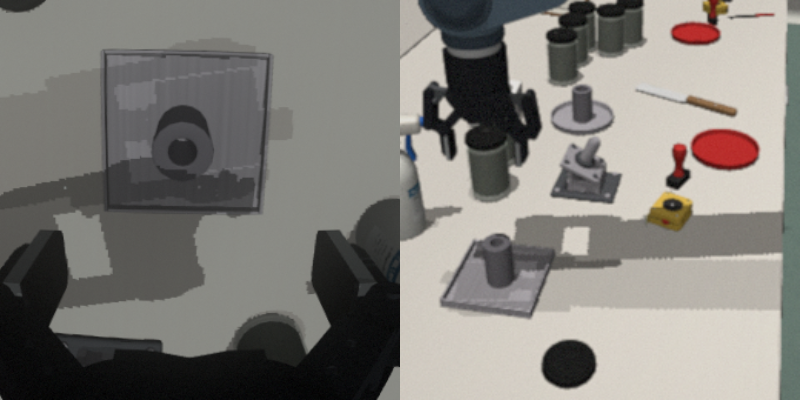

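Both stand upright: B in the tray (183,150 left half), A in the grey dish (583,105 right half). The other things are where they were.

```bash
python3 -c "
from station import *
print(hand_in())"
```

```text
the job is handed in; nothing more can be done
None
```

I tested both sleeves on the gauge pin and placed each one. The job was handed in at about 24.7 s of the 64 s allowed.

- **Sleeve A** (about 25 mm bore by eye): it slid down the pin freely and met the collar, with the TCP 48 mm up the pin and about 40 N at contact. I drew it off and stood it upright in the grey round dish.
- **Sleeve B** (about 19 mm bore by eye): it stuck at the tip, with its centre near z = 75 mm on the pin and about 30 N. I drew it off and stood it upright in the square tray.

The last wrist and side pictures show both sleeves upright in the right containers and the gripper open and clear. The bystanders in view looked undisturbed, though I judged that by eye and did not measure it. The two placings met the floor with about 15 N in the dish and 10 N in the tray. No check failed. The camera estimates differed by a few millimetres early on, and closer wrist views settled that.

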